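# Check a brake lever's stop on the van bench

### The job

The handlebar stub in the bench vise has had its red brake lever refitted: check that the lever stops short of the bar. With the outside of the fingers, and without gripping anything, press the lever smoothly in towards the bar until it comes up against its stop, without forcing it; keep it pressed there for one second, then let it ease back out under your fingers (do not let it snap back) and move clear. Keep off the bar, its grip and the lever mount, and leave everything loose on the bench where it is.

Things in the scene. Friction and masses are not known exactly. Their poses are not given: they have to be found in the camera images.
- vise: Dark steel bench vise, fixed; jaws 100 mm wide (along y), top 168 mm above the bench. Origin under its middle at bench height, z up. A handlebar stub is clamped along the vise's y axis, 150 mm above the bench, from y = -95 to +262 mm. The red lever stands on the -x side of the bar and is pressed to +x. The vise's screw and T-handle reach to x = -180 mm, within 20 mm of y = 0, up to 139 mm high.
- handlebar: The clamped 23 mm steel bar with its black rubber grip (32 mm diameter, vise y = 125 to 260 mm, 38 mm flange at the outer end) and the black lever mount (vise y = 77 to 110 mm, x = -44 to +18 mm, z = 132 to 168 mm). Fixed to the vise; not to be touched. Origin on the bar's centre line between the jaws, 150 mm above the vise's origin; axes as the vise's.
- lever_pivot (a point): The lever's upright hinge axis, at the lever's mid-height, 150 mm above the bench; at x = -36, y = +90 mm in the vise's frame.
- lever_end (a point): Centre of the 22 mm ball at the lever's free end, 150 mm from lever_pivot, 150 mm above the bench; it moves with the lever.
- lever_blade: The red lever: straight blade 12 mm thick, 18 mm high (141 to 159 mm above the bench), with a 22 mm ball at its free end, 150 mm from lever_pivot to the ball's centre. Free space below it, but for loose things up to 45 mm high on the bench. Origin at lever_pivot, y axis along the blade to the ball, +x side faces the bar, z up.
- brake_lever (a joint): Lever angle, rad: 0 at rest (blade leaning 0.32 rad away from the bar), growing as it is pressed in (clockwise seen from above), 0.32 at its stop, where the blade is parallel to the bar, 14 mm off the grip. A spring returns it to 0: pressed 110 mm from the pivot it takes about 3.5 N to start and 7 N just before the stop; the stop is firm.
- oil_bottle: Yellow oil bottle with red cap, 54 mm diameter, 135 mm high, loose, its middle about 125 to 160 mm beyond the outer end of the bar. Origin under its middle. Bystander.
- spare_sleeve: Brass sleeve, 28 mm diameter, 45 mm high, loose, upright on the bench below the grip. Origin under its middle. Bystander.
- spanner: Steel spanner lying on the bench. Bystander.
- screwdriver: Screwdriver with orange handle lying on the bench. Bystander.
- tape_roll: Blue ring-shaped roll, 100 mm diameter, 25 mm high, flat on the bench. Bystander.
- parts_tray: Grey divided tray, 110 x 150 x 35 mm. Bystander.
- cordless_drill: Red and black cordless drill standing on its battery, about 212 mm high. Origin under the battery. Bystander.

How it is judged:
By the outcome, as a careful person would: the job done as asked, in the order asked, and still so for the second after the job is handed in, with the robot touching nothing.
It also fails if it takes over 51 s, if anything falls off the work surface, if the arm or the gripper's body presses on something with over 40 N, if the wrist force passes 120 N, or if a joint passes its speed limit or range.

### The arm

A 6-joint arm with a two-finger parallel gripper is mounted at the origin on the work surface. World frame = base frame: x ahead of the robot, y to its left, z up, the work surface at z = 0. Lengths are in m, angles in degrees, forces in N, time in s.
With the tool pointing down it reaches from about 0.425 to 0.95 m from the base axis. Payload 3.5 kg.
Tool frame: the origin (TCP) lies on the centre line of the jaws, within the pads' length; the fingertips stand ahead of it and the grasp point (between the pads) lies 8 mm behind it (ctrl.tip_reach is the z of the fingertips in the tool frame, in m); z points along the fingers, y is the line along which they close (so a half turn about z gives the same grasp; the last joint's range is limited). The gripper opens to 85 mm and grips with 20 to 120 N. Pads are 22 mm wide; open, the fingers measure 114 mm over their backs; the gripper's body (76 mm by 85 mm) begins 54 mm behind the grasp point. The pads swing forward as they close: fully open they stand 13 mm farther back than shut.
Start: joints at [-76.089, 16.404, 90.338, -0, 73.258, -8.594], TCP at [0.258, -0.624, 0.219] pointing down, gripper open.
Joint ranges: [-158.93, 158.93], [-51.34, 127.21], [12.03, 142.37], [-87.48, 267.48], [13.55, 161.25], [-162.69, 162.69]. Speed limits (degrees/s): [159.86, 159.86, 180, 180, 180, 180].

### API

Orientations are given as [roll, pitch, yaw] about the fixed x, y, z axes, in that order (R = Rz(yaw) Ry(pitch) Rx(roll)).
In Python, from station import ctrl, vision gives the robot as it stands.
- The arm moves only by the shell command python3 -m crank 'ROWS' [FORCE]. ROWS is JSON, a list of rows, each an object with "xyz": the shift along the world's x, y, z in m, a list of three; "roll": the turn about the world's z in degrees; "grip": the opening, from 0 (shut) to 1 (fully open). A call has 1 to 5 rows; each row shifts and turns the commanded pose from where the row before left it; what a row does not reach is not made up. A row lasts 1/12 s, in which the tool goes at most 41.7 mm and 7.16 degrees, less where a joint would pass 70% of its speed; a pose out of reach is approached as far as the arm can. A call is refused whole if a number of a shift passes 0.0417 or a number of a turn 7.16, either way. A call with a gripper value outside its range is refused whole. The fingers move at their own pace and stop on an object; FORCE is the grip in N (left out, the last holds). Time passes only in rows, so rows that do not move let the fingers close. It gives the time, the measured TCP pose, the force, the opening and the grip force at its end, in the units of the state.
- ctrl.get_obs(): the state, without advancing time (a new reading comes with each control period).
- vision.camera(name): name is "scene" or "top"; returns a dict with "color" (400x640x3 uint8, blue, green, red), "fovy" (degrees; the focal length in pixels is half the picture's height over the tangent of half this angle, whatever the lens; pixels are square), "cx", "cy" (the principal point, pixels), "k1" (the pictures are not rectified: a ray, as slopes to the right and down, at radius r is drawn at 1 + k1 r^2 times it, then the intrinsics apply), "R" (3x3) and "t" (3): a world point X has camera coordinates R X + t. Camera axes: x right, y down, z forward; pixel columns grow to the right and rows downward; lengths in m; the calibration is good to about 2 mm. A picture is of the moment at which its call begins. There is no depth.
- ctrl.hand_in(): hands the job in; it is judged then, once.
Trained networks look in a picture, given as the dict that the camera call returned (one of the last four; its "shot" number tells which), for a name from the list of things; names that differ only in an ending like _2 or _b are one class to them, and where a whole thing is asked for, a point or a joint stands for the part that bears it (a point fixed in the world has none). Each returns a list of dicts, best first, with "score" (0 to 1); they miss things now and then, are a little off and sometimes report something else, mostly with a low value. They report only what shows in the picture. A call takes as long as a camera call.
- vision.boxes_of(picture, name): "position" ([column, row] in pixels, amid what is visible of it).
- vision.regions_of(picture, name): "mask" (400x640 bool, what is visible of it) and "position" ([column, row] in pixels, amid what is visible of it).
- vision.place_of(picture, name): "position" ([column, row] in pixels: a listed point, or the origin of a listed thing).
The state is a dict: "time": time; "qpos": joint angles; "qd": joint speeds; "joint_torque": joint torques, N m; "tcp_pos": TCP position; "eef_rot": TCP orientation; "force": force on the tool from outside, world axes, zero at the start; "ft_torque": the same for the moment, N m; "grip_width": finger opening in m; "finger_force": force on a finger pad.
Only numpy, scipy, OpenCV 4.12 (cv2) and the standard library are available. Lean on these libraries where they do the work, as an engineer would, in place of code of your own. Each camera call takes 0.05 s, during which the arm holds its last target. There are 200 camera calls.

## Working session

There is one attempt and no reset: what is moved stays moved. The work goes in short steps, Python scripts to look and compute and a shell command to move; the robot and the scene stay as the last step left them, time stands still between calls to the robot, and variables do not carry over. Pictures are saved under pics/ and viewed, at most 12 in all, crops included, and the job is handed in when it is done.

```bash
mkdir -p pics
cat > h.py <<'E'
import numpy as np, cv2
from station import ctrl, vision
def ray(c,p):
    f=200/np.tan(np.radians(c["fovy"])/2); d=np.array([(p[0]-c["cx"])/f,(p[1]-c["cy"])/f]); u=d.copy()
    for _ in range(30): u=d/(1+c["k1"]*(u@u))
    R=np.array(c["R"]);t=np.array(c["t"]); return -R.T@t, R.T@np.array([u[0],u[1],1])
def onz(c,p,z):
    o,d=ray(c,p); return o+d*(z-o[2])/d[2]
def proj(c,X):
    f=200/np.tan(np.radians(c["fovy"])/2); x=np.array(c["R"])@X+np.array(c["t"]); u=x[:2]/x[2]
    u=u*(1+c["k1"]*(u@u)); return u*f+[c["cx"],c["cy"]]
E
python3 - <<'E'
from h import *
o=ctrl.get_obs(); print(o["tcp_pos"],o["eef_rot"],o["force"],o["grip_width"],ctrl.tip_reach)
Z=dict(vise=0,handlebar=.15,lever_pivot=.15,lever_end=.15,lever_blade=.15,oil_bottle=0,spare_sleeve=0,cordless_drill=0)
for n in ["scene","top"]:
    c=vision.camera(n); cv2.imwrite(f"pics/{n}0.png",c["color"])
    print(n,(-np.array(c["R"]).T@np.array(c["t"])).round(3))
    for k,z in Z.items():
        for r in vision.place_of(c,k)[:2]: print(k,round(r["score"],2),np.round(r["position"],1),onz(c,r["position"],z).round(4))
E
```

```text
[ 0.25822518 -0.622927    0.21755583] [-1.79867839e+02 -1.93722332e-02  2.25063987e+01] [-0.84494703  1.08159962  0.09164459] 0.08540979341015789 0.011
scene [ 1.173 -0.864  1.463]
vise 0.7 [312.  267.5] [ 0.6368 -0.1075  0.    ]
handlebar 0.73 [306.4 242.7] [ 0.6251 -0.1197  0.15  ]
handlebar 0.68 [364.5 135.6] [0.5228 0.4042 0.15  ]
lever_pivot 0.64 [312.3 217.6] [ 0.5835 -0.0273  0.15  ]
lever_end 0.58 [316.1 185.1] [0.5137 0.0964 0.15  ]
lever_end 0.32 [182.5 305.3] [ 0.4579 -0.5015  0.15  ]
lever_blade 0.67 [315.6 216.8] [ 0.5905 -0.0185  0.15  ]
lever_blade 0.58 [184.9 306.9] [ 0.4671 -0.5013  0.15  ]
oil_bottle 0.72 [359.1 185.5] [0.5752 0.2977 0.    ]
cordless_drill 0.64 [401.7 171.4] [0.6749 0.4562 0.    ]
top [0.269 0.045 1.752]
vise 0.73 [368.4 186.5] [ 0.6242 -0.1217  0.    ]
handlebar 0.91 [368.3 176. ] [ 0.6291 -0.1071  0.15  ]
lever_pivot 0.98 [342.4 188.4] [ 0.5859 -0.0221  0.15  ]
lever_end 0.78 [302.7 209.3] [0.514  0.1068 0.15  ]
lever_end 0.54 [365.2 174.1] [ 0.6353 -0.0968  0.15  ]
lever_blade 0.75 [339.  190.2] [ 0.5796 -0.0109  0.15  ]
oil_bottle 0.82 [249.7 199.2] [0.57   0.3033 0.    ]
spare_sleeve 0.37 [334. 198.] [0.5799 0.0014 0.    ]
spare_sleeve 0.28 [343.1 186.9] [ 0.621  -0.0308  0.    ]
cordless_drill 0.71 [205.6 171.3] [0.6694 0.4668 0.    ]
```

View pics/scene0.png

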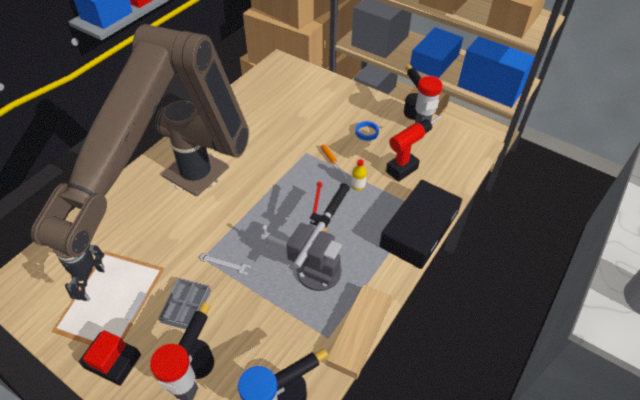

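View pics/top0.png

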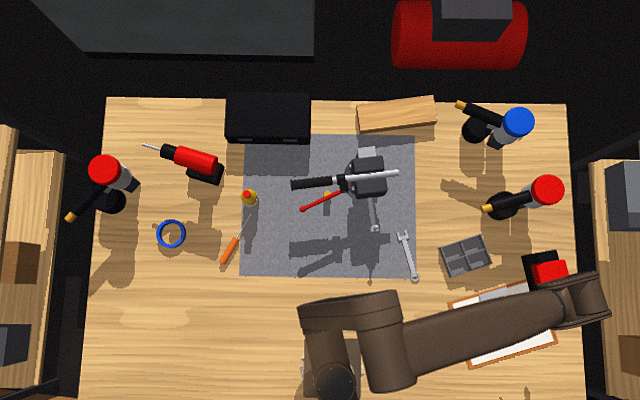

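The scene view shows the red lever running from about (320,217) to (318,185) and the bottle at (359,177). In the top view the lever runs from (342,190) to (303,209), left of the vise, and the outer end of the grip is at (292,184). I'll fit the vise pose to these, then move.

```bash
cat > fit.py <<'E'
from h import *
from scipy.optimize import least_squares
M=dict(vise=(0,0,0),handlebar=(0,0,.15),lever_pivot=(-.036,.09,.15))
def le(th): a=.32-th; return (-.036-.15*np.sin(a),.09+.15*np.cos(a),.15)
def W(p,m): c,s=np.cos(p[2]),np.sin(p[2]); return np.array([p[0]+c*m[0]-s*m[1],p[1]+s*m[0]+c*m[1],m[2]])
def fit():
    obs=[]
    for n in ["scene","top"]:
        for _ in range(2):
            c=vision.camera(n)
            for k in [*M,"lever_end"]:
                r=[q for q in vision.place_of(c,k) if q["score"]>.4]
                if r: obs.append((c,k,np.array(r[0]["position"])))
    f=lambda p:np.concatenate([(proj(c,W(p,M[k] if k in M else le(0)))-q) for c,k,q in obs])
    s=least_squares(f,[.638,-.106,.19],loss="soft_l1"); return s.x,[(k,(proj(c,W(s.x,M.get(k,le(0))))-q).round(1)) for c,k,q in obs]
E
python3 - <<'E'
from fit import *
p,r=fit(); print(p,np.degrees(p[2]))
for x in r: print(x)
c=vision.camera("top")
print("bar ends px",proj(c,W(p,(0,.262,.15))),proj(c,W(p,(0,-.095,.15))))
im=c["color"].copy()
for m in [(0,.262,.15),(0,-.095,.15),(-.036,.09,.15),le(0)]:
    cv2.circle(im,tuple(int(round(v)) for v in proj(c,W(p,m))),1,(0,255,0),-1)
cv2.imwrite("pics/fit.png",cv2.resize(im[140:250,240:420],None,fx=4.4,fy=4.4,interpolation=cv2.INTER_NEAREST))
E
```

```text
[ 0.63349175 -0.11160849  0.16363025] 9.375322535935926
('vise', array([-1.9, -2. ]))
('handlebar', array([ 1.9, -0.6]))
('lever_pivot', array([-1.5,  0.3]))
('lever_end', array([0.9, 0. ]))
('vise', array([ 0.6, -2.3]))
('handlebar', array([ 2.5, -2. ]))
('lever_pivot', array([0.1, 0.4]))
('lever_end', array([ 1.1, -0.7]))
('vise', array([-0.9, -0.2]))
('handlebar', array([0.8, 1. ]))
('lever_pivot', array([ 3.6, -1.1]))
('lever_end', array([ 0.9, -0.8]))
('vise', array([-2.5,  1.7]))
('handlebar', array([ 1.4, -0.1]))
('lever_pivot', array([ 1.4, -0.7]))
('lever_end', array([93.2, 38.3]))
bar ends px [291.07432503 186.00464614] [398.06044496 170.65001879]
```

View pics/fit.png

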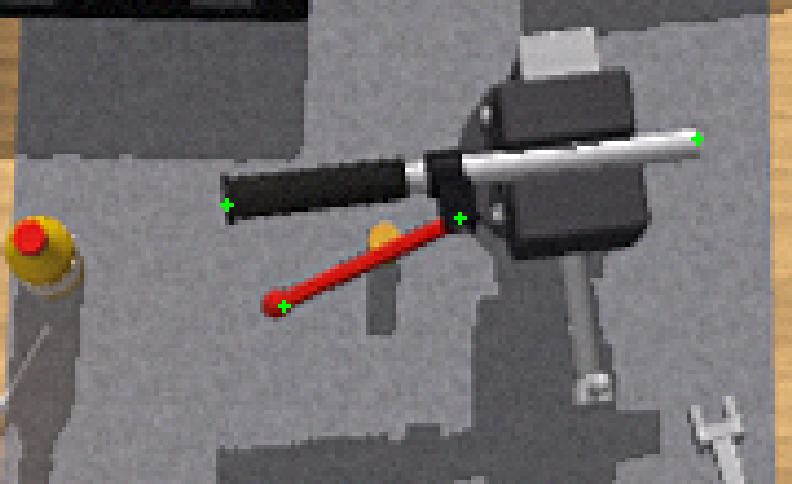

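```bash
python3 -m crank '[{"xyz":[0.03,0.04,0.02],"roll":7,"grip":0},{"xyz":[0.03,0.04,0.01],"roll":7,"grip":0},{"xyz":[0.02,0.04,0],"roll":7,"grip":0},{"xyz":[0.02,0.04,0],"roll":7,"grip":0},{"xyz":[0.02,0.04,0],"roll":7,"grip":0}]' 20
```

```text
time: 2.37
tcp_pos: [0.3627, -0.4466, 0.2429]
eef_rot: [180.0, 0.0, 57.8]
force: [1.2, -0.1, 0.0]
grip_width: 0.0251
finger_force: 0.0
```

The crop shows the flange middle at pixel (291.6,185.2), the other bar end at (399.8,171.4) and the ball at (302.3,208.9). The fit is off by about 2 px, so I'll refit from these points.

Run:
```python
from fit import *
c=vision.camera("top"); s=vision.camera("scene")
P=[((0,.262,.15),(291.6,185.2)),((0,-.095,.15),(399.8,171.4)),(le(0),(302.3,208.9))]
for m,q in P: print(onz(c,q,.15).round(4))
f=lambda p:np.concatenate([proj(c,W(p,m))-q for m,q in P])
r=least_squares(f,[.638,-.106,.19]); p=r.x; print(p,np.degrees(p[2]),r.fun.round(1))
print("pivot",W(p,(-.036,.09,.15)),"end",W(p,le(0)))
im=s["color"].copy()
for m in [(0,.262,.15),(0,-.095,.15),(-.036,.09,.15),le(0)]:
    cv2.circle(im,tuple(int(round(v)) for v in proj(s,W(p,m))),0,(0,255,0),-1)
cv2.imwrite("pics/fit2.png",cv2.resize(im[150:290,240:380],None,fx=4,fy=4,interpolation=cv2.INTER_NEAREST))
a0=p[2]-np.pi/2+np.pi/2+.32
pv=W(p,(-.036,.09,.15))
for d in (.06,.03,.0205):
    for a in (.32,0): 
        ang=p[2]+a; n=np.array([np.cos(ang),np.sin(ang)]); t=np.array([-n[1],n[0]])
        print(d,a,"tcp",(pv[:2]+.11*t-d*n).round(4),"yaw",np.degrees(ang)+90)
```

```text
[0.5935 0.1452 0.15  ]
[ 0.6465 -0.2111  0.15  ]
[0.5153 0.1081 0.15  ]
[ 0.63146149 -0.11368966  0.14282202] 8.183099251256444 [-0.1 -0.2 -1.   0.4  1.1 -0.2]
pivot [ 0.5830177  -0.02973015  0.15      ] end [0.51604645 0.10448927 0.15      ]
0.06 0.32 tcp [0.4802 0.0419] yaw 116.51774869544279
0.06 0 tcp [0.508  0.0706] yaw 98.18309925125644
0.03 0.32 tcp [0.5071 0.0553] yaw 116.51774869544279
0.03 0 tcp [0.5377 0.0749] yaw 98.18309925125644
0.0205 0.32 tcp [0.5156 0.0595] yaw 116.51774869544279
0.0205 0 tcp [0.5471 0.0762] yaw 98.18309925125644
```

View pics/fit2.png

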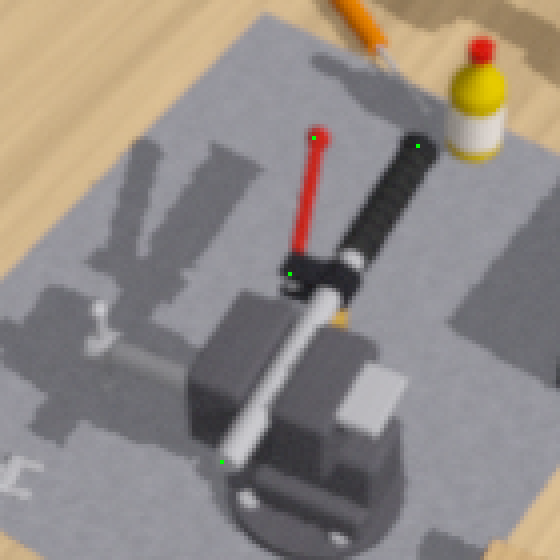

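The scene view confirms the fit to within about 1.5 px: ball at (319,184), grip end at (344,186). Now I'll approach on the free side of the lever, staying high.

```bash
python3 -m crank '[{"xyz":[0.012,0.04,0],"roll":6.5,"grip":0},{"xyz":[0.012,0.04,0],"roll":6.5,"grip":0},{"xyz":[0.012,0.04,0],"roll":6.5,"grip":0},{"xyz":[0.01,0.04,0],"roll":6.5,"grip":0},{"xyz":[0.01,0.04,0],"roll":6.5,"grip":0}]' >/dev/null; python3 -m crank '[{"xyz":[0.01,0.04,0],"roll":6.5,"grip":0},{"xyz":[0.01,0.04,0],"roll":6.5,"grip":0},{"xyz":[0.01,0.04,0],"roll":6.5,"grip":0},{"xyz":[0.01,0.04,0],"roll":6.5,"grip":0},{"xyz":[0,0.04,0],"roll":0,"grip":0}]' >/dev/null;  python3 -m crank '[{"xyz":[0,0.03,0],"roll":0,"grip":0},{"xyz":[0,0,0],"roll":0,"grip":0}]'
```

```text
time: 3.47
tcp_pos: [0.4578, -0.0143, 0.2428]
eef_rot: [179.9, -0.1, 116.3]
force: [-0.2, -0.4, 0.3]
grip_width: 0.0
finger_force: 0.0
```

```bash
python3 -m crank '[{"xyz":[0.008,0.027,0],"roll":0,"grip":0},{"xyz":[0.009,0.027,0],"roll":0,"grip":0},{"xyz":[0,0,-0.033],"roll":0,"grip":0},{"xyz":[0,0,-0.033],"roll":0,"grip":0},{"xyz":[0,0,-0.033],"roll":0,"grip":0}]' >/dev/null; python3 -m crank '[{"xyz":[0,0,0],"roll":0,"grip":0},{"xyz":[0,0,0],"roll":0,"grip":0}]'
python3 - <<'E'
from h import *
for n,(a,b,w,h) in dict(scene=(250,130,140,110),top=(240,140,180,110)).items():
    c=vision.camera(n); cv2.imwrite(f"pics/n_{n}.png",cv2.resize(c["color"][b:b+h,a:a+w],None,fx=4.4,fy=4.4,interpolation=cv2.INTER_NEAREST))
E
```

```text
time: 4.05
tcp_pos: [0.4739, 0.035, 0.1422]
eef_rot: [-179.8, -0.1, 115.9]
force: [0.0, 1.3, 0.5]
grip_width: 0.0001
finger_force: 0.0
```

View pics/n_scene.png

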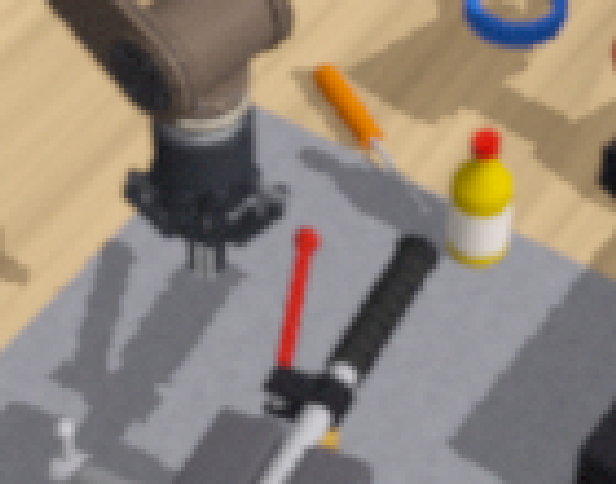

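The fingers are shut at crop (205,270), clear of the lever (ball at (307,240)). The shut gripper's knuckles spread wide, so I'll work out their height over the grip before deciding which face to press with.

Run:
```python
from h import *
c=vision.camera("scene"); o=ctrl.get_obs(); t=np.array(o["tcp_pos"]); n=np.array([np.cos(.453),np.sin(.453),0])
for h in (0,.04,.05,.06,.07,.08):
    for d in (-.07,0,.07):
        print(h,d,((proj(c,t+[0,0,-.011+h]+d*n)-[250,130])*4.4).round(0))
```

```text
0 -0.07 [119. 274.]
0 0 [207. 284.]
0 0.07 [296. 294.]
0.04 -0.07 [116. 240.]
0.04 0 [206. 250.]
0.04 0.07 [296. 260.]
0.05 -0.07 [115. 231.]
0.05 0 [205. 241.]
0.05 0.07 [296. 251.]
0.06 -0.07 [114. 222.]
0.06 0 [205. 232.]
0.06 0.07 [296. 243.]
0.07 -0.07 [113. 213.]
0.07 0 [204. 223.]
0.07 0.07 [296. 234.]
0.08 -0.07 [112. 204.]
0.08 0 [204. 214.]
0.08 0.07 [296. 225.]
```

View pics/n_top.png

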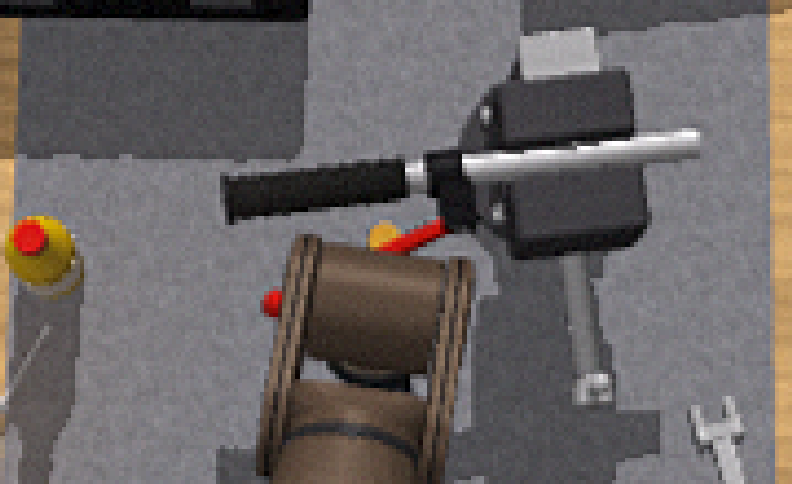

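The knuckles hang about 55 mm above the fingertips, which leaves roughly 20 mm over the grip. The top view shows the ball at crop (272,303), with the arm clear of the bar. Approaching the blade.

```bash
python3 -m crank '[{"xyz":[0.009,0.0045,0.002],"roll":0,"grip":0},{"xyz":[0.009,0.0045,0.002],"roll":0,"grip":0},{"xyz":[0.009,0.0045,0],"roll":0,"grip":0},{"xyz":[0.005,0.0025,0],"roll":0,"grip":0},{"xyz":[0,0,0],"roll":0,"grip":0}]'
python3 -m crank '[{"xyz":[0.0018,0.0009,0],"roll":0,"grip":0},{"xyz":[0.0018,0.0009,0],"roll":0,"grip":0},{"xyz":[0,0,0],"roll":0,"grip":0}]'
```

```text
time: 4.62
tcp_pos: [0.5085, 0.0522, 0.1482]
eef_rot: [179.9, 0.0, 116.1]
force: [0.3, 0.6, 1.1]
grip_width: -0.0002
finger_force: 0.0
time: 4.87
tcp_pos: [0.5105, 0.0535, 0.1473]
eef_rot: [-180.0, -0.0, 116.0]
force: [0.2, 0.1, 0.5]
grip_width: 0.0003
finger_force: 0.0
```

```bash
python3 -m crank '[{"xyz":[0.0009,0.0005,0],"roll":0,"grip":0},{"xyz":[0.0009,0.0004,0],"roll":0,"grip":0},{"xyz":[0,0,0],"roll":0,"grip":0}]'
python3 -m crank '[{"xyz":[0.0009,0.0005,0],"roll":0,"grip":0},{"xyz":[0.0009,0.0004,0],"roll":0,"grip":0},{"xyz":[0,0,0],"roll":0,"grip":0}]'
```

```text
time: 5.12
tcp_pos: [0.5123, 0.0543, 0.1476]
eef_rot: [-180.0, -0.0, 116.0]
force: [-0.1, -0.1, 0.4]
grip_width: 0.0002
finger_force: 0.0
time: 5.37
tcp_pos: [0.5143, 0.0552, 0.1476]
eef_rot: [180.0, 0.0, 116.0]
force: [-1.1, -0.1, 0.4]
grip_width: 0.0001
finger_force: 0.0
```

```bash
python3 -m crank '[{"xyz":[0.0009,0.0005,0],"roll":0,"grip":0},{"xyz":[0.0009,0.0004,0],"roll":0,"grip":0},{"xyz":[0,0,0],"roll":0,"grip":0}]'
python3 -m crank '[{"xyz":[0.0009,0.0005,0],"roll":0,"grip":0},{"xyz":[0.0009,0.0004,0],"roll":0,"grip":0},{"xyz":[0,0,0],"roll":0,"grip":0}]'
```

```text
time: 5.62
tcp_pos: [0.5161, 0.0562, 0.1476]
eef_rot: [180.0, 0.0, 116.0]
force: [0.3, -0.4, 0.1]
grip_width: 0.0002
finger_force: 0.0
time: 5.87
tcp_pos: [0.5179, 0.0571, 0.1476]
eef_rot: [180.0, 0.0, 116.0]
force: [-1.4, 0.6, -0.2]
grip_width: -0.0001
finger_force: 0.0
```

```bash
python3 -m crank '[{"xyz":[0.0009,0.0005,0],"roll":0,"grip":0},{"xyz":[0.0009,0.0004,0],"roll":0,"grip":0},{"xyz":[0,0,0],"roll":0,"grip":0}]'
python3 -m crank '[{"xyz":[0.0009,0.0005,0],"roll":0,"grip":0},{"xyz":[0.0009,0.0004,0],"roll":0,"grip":0},{"xyz":[0,0,0],"roll":0,"grip":0}]'
```

```text
time: 6.12
tcp_pos: [0.5197, 0.058, 0.1476]
eef_rot: [180.0, 0.0, 116.0]
force: [1.2, -0.4, -0.2]
grip_width: -0.0001
finger_force: 0.0
time: 6.37
tcp_pos: [0.5215, 0.0589, 0.1476]
eef_rot: [180.0, 0.0, 116.0]
force: [0.2, -0.5, -0.6]
grip_width: -0.0002
finger_force: 0.0
```

```bash
python3 -m crank '[{"xyz":[0.0009,0.0005,0],"roll":0,"grip":0},{"xyz":[0.0009,0.0004,0],"roll":0,"grip":0},{"xyz":[0,0,0],"roll":0,"grip":0}]'
python3 -m crank '[{"xyz":[0.0009,0.0005,0],"roll":0,"grip":0},{"xyz":[0.0009,0.0004,0],"roll":0,"grip":0},{"xyz":[0,0,0],"roll":0,"grip":0}]'
python3 - <<'E'
from h import *
c=vision.camera("scene"); cv2.imwrite("pics/c1.png",cv2.resize(c["color"][160:235,280:370],None,fx=8,fy=8,interpolation=cv2.INTER_CUBIC))
E
```

```text
time: 6.62
tcp_pos: [0.5233, 0.0598, 0.1476]
eef_rot: [180.0, 0.0, 116.0]
force: [0.1, 0.1, -0.0]
grip_width: -0.0001
finger_force: 0.0
time: 6.87
tcp_pos: [0.5251, 0.0606, 0.1476]
eef_rot: [180.0, 0.0, 116.0]
force: [0.0, -0.4, -0.5]
grip_width: -0.0004
finger_force: 0.0
```

View pics/c1.png

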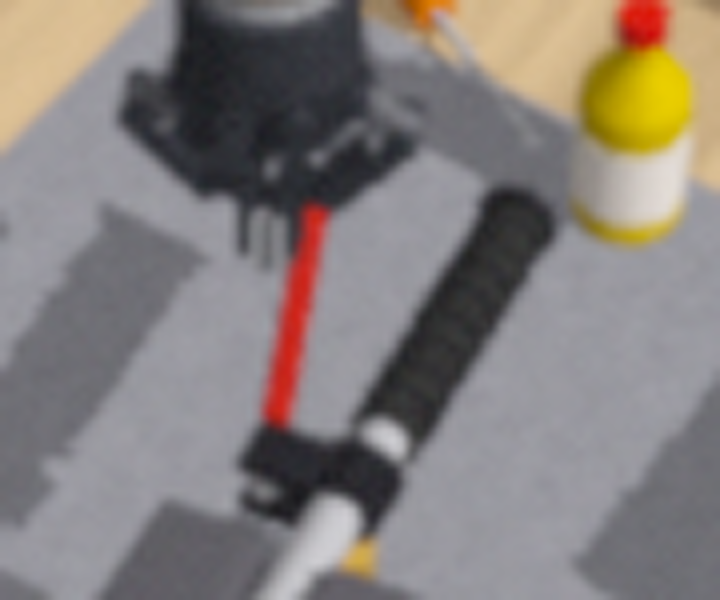

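The picture shows the finger back at crop (292,245) right beside the blade, about to touch, with the grip well clear. I'll keep inching in.

```bash
python3 -m crank '[{"xyz":[0.0009,0.0005,0],"roll":0,"grip":0},{"xyz":[0.0009,0.0004,0],"roll":0,"grip":0},{"xyz":[0,0,0],"roll":0,"grip":0}]'
python3 -m crank '[{"xyz":[0.0009,0.0005,0],"roll":0,"grip":0},{"xyz":[0.0009,0.0004,0],"roll":0,"grip":0},{"xyz":[0,0,0],"roll":0,"grip":0}]'
```

```text
time: 7.17
tcp_pos: [0.5269, 0.0616, 0.1476]
eef_rot: [180.0, 0.0, 116.0]
force: [-0.1, 0.7, 0.3]
grip_width: 0.0002
finger_force: 0.0
time: 7.42
tcp_pos: [0.5287, 0.0624, 0.1476]
eef_rot: [180.0, 0.0, 116.0]
force: [0.6, 0.4, -0.2]
grip_width: -0.0002
finger_force: 0.0
```

```bash
python3 -m crank '[{"xyz":[0.0009,0.0005,0],"roll":0,"grip":0},{"xyz":[0.0009,0.0004,0],"roll":0,"grip":0},{"xyz":[0,0,0],"roll":0,"grip":0}]'
python3 -m crank '[{"xyz":[0.0009,0.0005,0],"roll":0,"grip":0},{"xyz":[0.0009,0.0004,0],"roll":0,"grip":0},{"xyz":[0,0,0],"roll":0,"grip":0}]'
python3 - <<'E'
from h import *
c=vision.camera("scene"); cv2.imwrite("pics/c2.png",cv2.resize(c["color"][160:235,280:370],None,fx=8,fy=8,interpolation=cv2.INTER_CUBIC))
for n in("scene","top"):
    c=vision.camera(n)
    for k in ("lever_end","lever_pivot"): print([(round(r["score"],2),onz(c,r["position"],.15).round(4)) for r in vision.place_of(c,k)[:1]])
print([ctrl.get_obs()["ft_torque"]])
E
```

```text
time: 7.67
tcp_pos: [0.5305, 0.0633, 0.1476]
eef_rot: [180.0, 0.0, 116.0]
force: [0.2, 0.6, 0.2]
grip_width: 0.0004
finger_force: 0.0
time: 7.92
tcp_pos: [0.5323, 0.0642, 0.1476]
eef_rot: [180.0, 0.0, 116.0]
force: [0.1, 0.2, 0.3]
grip_width: 0.0001
finger_force: 0.0
[(0.55, array([0.5109, 0.0973, 0.15  ]))]
[(0.68, array([ 0.5891, -0.0319,  0.15  ]))]
[]
[(0.8, array([ 0.5784, -0.0172,  0.15  ]))]
[array([0.03695671, 0.01730844, 0.024566  ])]
```

View pics/c2.png

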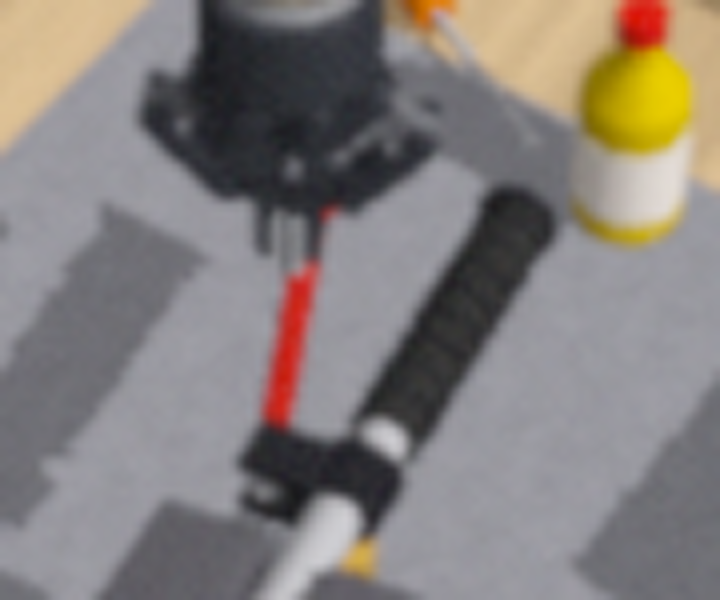

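The fingers now cover the blade at crop (305,262), yet it hasn't moved and there is no force. The tips are probably passing above it, so I'll check their height.

Run:
```python
from h import *
c=vision.camera("scene"); o=ctrl.get_obs(); t=np.array(o["tcp_pos"]); a=np.radians(26); n=np.array([np.cos(a),np.sin(a),0]); l=np.array([-n[1],n[0],0])
print(ctrl.tip_reach)
for z in (.137,.147,.157,.167,.177):
    print(z,*[((proj(c,np.array([t[0],t[1],z])+d*n+e*l)-[280,160])*8).round(0) for d,e in((-.0145,-.011),(.0145,-.011),(0,0))])
p=np.array([.583,-.0297,.159])
for s in (.03,.08,.11): print(s,*[((proj(c,p+[0,0,dz]+s*l+d*n)-[280,160])*8).round(0) for d in(-.006,.006) for dz in (0,-.018)])
```

```text
0.011
0.137 [244. 302.] [312. 309.] [282. 286.]
0.147 [244. 286.] [312. 294.] [282. 271.]
0.157 [244. 271.] [312. 279.] [282. 255.]
0.167 [243. 256.] [312. 263.] [282. 240.]
0.177 [243. 240.] [312. 248.] [282. 224.]
0.03 [250. 392.] [251. 419.] [279. 395.] [279. 422.]
0.08 [269. 300.] [269. 327.] [297. 303.] [297. 330.]
0.11 [279. 246.] [280. 274.] [308. 249.] [307. 277.]
```

Run:
```python
import cv2,numpy as np
for f in("c1","c2"):
    im=cv2.imread(f"pics/{f}.png").astype(int); m=(im[...,2]-np.maximum(im[...,1],im[...,0]))>70
    for r in (206,212,250,258,270,280,300,330,360,390,410):
        x=np.flatnonzero(m[r,:450]); print(f,r,(x.min(),x.max()) if len(x) else None)
```

```text
c1 206 (np.int64(307), np.int64(319))
c1 212 (np.int64(303), np.int64(327))
c1 250 (np.int64(298), np.int64(321))
c1 258 (np.int64(295), np.int64(319))
c1 270 (np.int64(290), np.int64(317))
c1 280 (np.int64(288), np.int64(316))
c1 300 (np.int64(284), np.int64(312))
c1 330 (np.int64(279), np.int64(306))
c1 360 (np.int64(273), np.int64(301))
c1 390 (np.int64(267), np.int64(295))
c1 410 (np.int64(263), np.int64(291))
c2 206 None
c2 212 None
c2 250 None
c2 258 None
c2 270 (np.int64(303), np.int64(317))
c2 280 (np.int64(288), np.int64(316))
c2 300 (np.int64(284), np.int64(312))
c2 330 (np.int64(279), np.int64(306))
c2 360 (np.int64(273), np.int64(301))
c2 390 (np.int64(267), np.int64(295))
c2 410 (np.int64(264), np.int64(291))
```

The lever hasn't moved: the shut tips sit about 25 mm too high. I'll back off, lower 26 mm and come in again.

```bash
python3 -m crank '[{"xyz":[-0.014,-0.007,0],"roll":0,"grip":0},{"xyz":[-0.014,-0.007,0],"roll":0,"grip":0},{"xyz":[0,0,-0.013],"roll":0,"grip":0},{"xyz":[0,0,-0.013],"roll":0,"grip":0},{"xyz":[0,0,0],"roll":0,"grip":0}]' >/dev/null
python3 -m crank '[{"xyz":[0.002,0.001,0],"roll":0,"grip":0},{"xyz":[0.002,0.001,0],"roll":0,"grip":0},{"xyz":[0.001,0.0005,0],"roll":0,"grip":0},{"xyz":[0.001,0.0005,0],"roll":0,"grip":0},{"xyz":[0,0,0],"roll":0,"grip":0}]'
python3 -m crank '[{"xyz":[0.001,0.0005,0],"roll":0,"grip":0},{"xyz":[0.001,0.0005,0],"roll":0,"grip":0},{"xyz":[0,0,0],"roll":0,"grip":0}]'
python3 -m crank '[{"xyz":[0.001,0.0005,0],"roll":0,"grip":0},{"xyz":[0.001,0.0005,0],"roll":0,"grip":0},{"xyz":[0,0,0],"roll":0,"grip":0}]'
python3 -m crank '[{"xyz":[0.001,0.0005,0],"roll":0,"grip":0},{"xyz":[0.001,0.0005,0],"roll":0,"grip":0},{"xyz":[0,0,0],"roll":0,"grip":0}]'
```

```text
time: 9.15
tcp_pos: [0.5109, 0.0533, 0.1223]
eef_rot: [179.9, 0.0, 116.0]
force: [0.0, 0.1, 0.1]
grip_width: -0.0
finger_force: 0.0
time: 9.4
tcp_pos: [0.5124, 0.0543, 0.1217]
eef_rot: [180.0, 0.0, 116.0]
force: [0.2, 0.4, 0.4]
grip_width: -0.0001
finger_force: 0.0
time: 9.65
tcp_pos: [0.5143, 0.0552, 0.1216]
eef_rot: [180.0, 0.0, 116.0]
force: [0.1, -0.5, 0.8]
grip_width: 0.0003
finger_force: 0.0
time: 9.9
tcp_pos: [0.5163, 0.0562, 0.1216]
eef_rot: [180.0, 0.0, 116.0]
force: [-0.1, 1.0, 0.0]
grip_width: -0.0001
finger_force: 0.0
```

```bash
python3 -m crank '[{"xyz":[0.001,0.0005,0],"roll":0,"grip":0},{"xyz":[0.001,0.0005,0],"roll":0,"grip":0},{"xyz":[0,0,0],"roll":0,"grip":0}]'
python3 -m crank '[{"xyz":[0.001,0.0005,0],"roll":0,"grip":0},{"xyz":[0.001,0.0005,0],"roll":0,"grip":0},{"xyz":[0,0,0],"roll":0,"grip":0}]'
```

```text
time: 10.15
tcp_pos: [0.5183, 0.0573, 0.1216]
eef_rot: [180.0, 0.0, 116.0]
force: [0.2, -0.1, -0.6]
grip_width: 0.0001
finger_force: 0.0
time: 10.4
tcp_pos: [0.5195, 0.058, 0.1215]
eef_rot: [-179.9, -0.0, 116.0]
force: [-2.7, -2.0, 1.6]
grip_width: -0.0001
finger_force: 1.8
```

Contact at TCP (0.519, 0.058), about 3.3 N, as expected for the spring's start force. I'll press along the arc about the pivot, turning with the lever.

```bash
python3 -m crank '[{"xyz":[0.0015,0.001,0],"roll":-1,"grip":0},{"xyz":[0.0016,0.001,0],"roll":-1,"grip":0},{"xyz":[0.0016,0.001,0],"roll":-1,"grip":0},{"xyz":[0.0016,0.001,0],"roll":-1,"grip":0},{"xyz":[0.0016,0.001,0],"roll":-1,"grip":0}]'
python3 -m crank '[{"xyz":[0.0017,0.001,0],"roll":-1,"grip":0},{"xyz":[0.0017,0.001,0],"roll":-1,"grip":0},{"xyz":[0.0017,0.001,0],"roll":-1,"grip":0},{"xyz":[0.0017,0.001,0],"roll":-1,"grip":0},{"xyz":[0.0017,0.0009,0],"roll":-1,"grip":0}]'
```

```text
time: 10.82
tcp_pos: [0.5278, 0.0634, 0.1214]
eef_rot: [-179.9, -0.0, 110.9]
force: [-4.7, -1.0, 3.7]
grip_width: -0.0001
finger_force: 2.5
time: 11.23
tcp_pos: [0.5361, 0.0681, 0.1214]
eef_rot: [-179.9, 0.0, 105.9]
force: [-5.6, -1.8, 3.2]
grip_width: 0.0001
finger_force: 3.1
```

Run:
```python
from h import *
c=vision.camera("scene"); cv2.imwrite("pics/c3.png",cv2.resize(c["color"][160:235,280:370],None,fx=8,fy=8,interpolation=cv2.INTER_CUBIC))
```

```text
(no output)
```

View pics/c3.png

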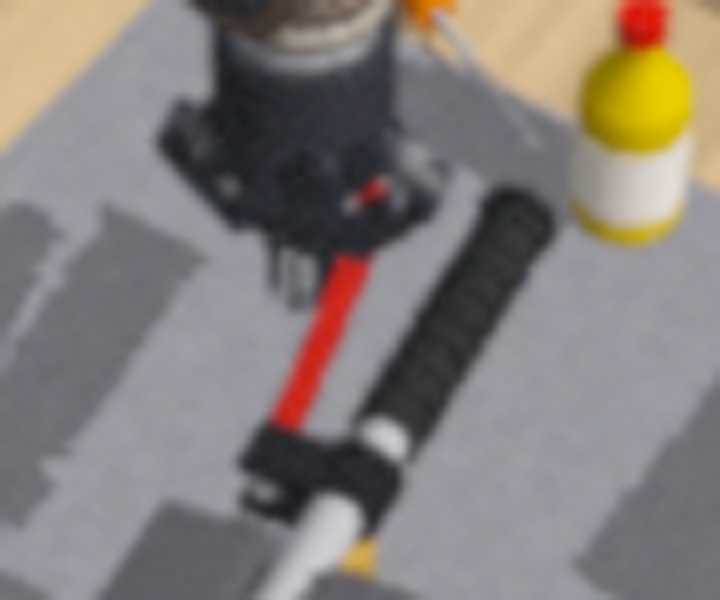

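The lever follows, but the slanted knuckle above the finger is what touches it, near crop (345,245), which explains the upward force. The straight finger is still a few mm off. I'll ease back the same way, raise 10 mm and press with the finger itself.

```bash
python3 -m crank '[{"xyz":[-0.0017,-0.0009,0],"roll":1,"grip":0},{"xyz":[-0.0017,-0.001,0],"roll":1,"grip":0},{"xyz":[-0.0017,-0.001,0],"roll":1,"grip":0},{"xyz":[-0.0017,-0.001,0],"roll":1,"grip":0},{"xyz":[-0.0017,-0.001,0],"roll":1,"grip":0}]' >/dev/null
python3 -m crank '[{"xyz":[-0.0016,-0.001,0],"roll":1,"grip":0},{"xyz":[-0.0016,-0.001,0],"roll":1,"grip":0},{"xyz":[-0.0016,-0.001,0],"roll":1,"grip":0},{"xyz":[-0.0016,-0.001,0],"roll":1,"grip":0},{"xyz":[-0.0015,-0.001,0],"roll":1,"grip":0}]'
python3 -m crank '[{"xyz":[-0.0015,-0.0008,0],"roll":0,"grip":0},{"xyz":[-0.002,-0.001,0],"roll":0,"grip":0},{"xyz":[-0.003,-0.0015,0],"roll":0,"grip":0},{"xyz":[0,0,0.01],"roll":0,"grip":0},{"xyz":[0,0,0],"roll":0,"grip":0}]'
python3 -m crank '[{"xyz":[0.003,0.0015,0],"roll":0,"grip":0},{"xyz":[0.002,0.001,0],"roll":0,"grip":0},{"xyz":[0.001,0.0005,0],"roll":0,"grip":0},{"xyz":[0,0,0],"roll":0,"grip":0}]'
python3 -m crank '[{"xyz":[0.001,0.0005,0],"roll":0,"grip":0},{"xyz":[0.001,0.0005,0],"roll":0,"grip":0},{"xyz":[0,0,0],"roll":0,"grip":0}]'
python3 -m crank '[{"xyz":[0.001,0.0005,0],"roll":0,"grip":0},{"xyz":[0.001,0.0005,0],"roll":0,"grip":0},{"xyz":[0,0,0],"roll":0,"grip":0}]'
```

```text
time: 12.12
tcp_pos: [0.52, 0.0582, 0.1214]
eef_rot: [180.0, -0.0, 116.1]
force: [-4.4, 0.4, 1.5]
grip_width: 0.0002
finger_force: 1.8
time: 12.53
tcp_pos: [0.5152, 0.0547, 0.1337]
eef_rot: [179.8, 0.1, 116.0]
force: [0.3, 0.4, 0.1]
grip_width: -0.0001
finger_force: 0.0
time: 12.87
tcp_pos: [0.5195, 0.0577, 0.1316]
eef_rot: [-179.9, 0.0, 116.0]
force: [-3.0, -2.4, 2.4]
grip_width: -0.0
finger_force: 1.7
time: 13.12
tcp_pos: [0.5214, 0.0588, 0.1314]
eef_rot: [-179.9, -0.0, 116.0]
force: [-3.7, -2.7, 3.3]
grip_width: 0.0003
finger_force: 1.9
time: 13.37
tcp_pos: [0.5235, 0.0599, 0.1314]
eef_rot: [-180.0, -0.0, 116.0]
force: [-4.2, -1.6, 3.2]
grip_width: 0.0
finger_force: 2.1
```

Contact is at the same place 10 mm higher, so it is the straight back of the finger pressing after all. I'll carry on along the arc and watch the force.

```bash
python3 -m crank '[{"xyz":[0.0015,0.0009,0],"roll":-1.2,"grip":0},{"xyz":[0.0016,0.001,0],"roll":-1.2,"grip":0},{"xyz":[0.0016,0.001,0],"roll":-1.2,"grip":0},{"xyz":[0.0016,0.001,0],"roll":-1.2,"grip":0},{"xyz":[0.0017,0.001,0],"roll":-1.2,"grip":0}]'
python3 -m crank '[{"xyz":[0.0017,0.0009,0],"roll":-1.2,"grip":0},{"xyz":[0.0017,0.0009,0],"roll":-1.2,"grip":0},{"xyz":[0.0017,0.0008,0],"roll":-1.2,"grip":0},{"xyz":[0.0017,0.0008,0],"roll":-1.2,"grip":0},{"xyz":[0.0015,0.0007,0],"roll":-1.2,"grip":0}]'
```

```text
time: 13.78
tcp_pos: [0.5313, 0.0651, 0.1314]
eef_rot: [-179.9, -0.0, 109.9]
force: [-5.9, -1.8, 3.9]
grip_width: -0.0003
finger_force: 2.8
time: 14.2
tcp_pos: [0.5393, 0.0694, 0.1314]
eef_rot: [-179.9, -0.1, 103.9]
force: [-7.1, -0.8, 3.9]
grip_width: -0.0003
finger_force: 3.2
```

```bash
python3 -m crank '[{"xyz":[0.0013,0.0005,0],"roll":-0.8,"grip":0},{"xyz":[0.0013,0.0005,0],"roll":-0.8,"grip":0},{"xyz":[0.0013,0.0005,0],"roll":-0.8,"grip":0},{"xyz":[0.0012,0.0005,0],"roll":-0.8,"grip":0},{"xyz":[0.001,0.0003,0],"roll":-0.6,"grip":0}]'
python3 -m crank '[{"xyz":[0.0008,0.0003,0],"roll":-0.5,"grip":0},{"xyz":[0.0008,0.0003,0],"roll":-0.5,"grip":0},{"xyz":[0.0005,0.0002,0],"roll":-0.3,"grip":0},{"xyz":[0,0,0],"roll":0,"grip":0}]'
```

```text
time: 14.62
tcp_pos: [0.5451, 0.0719, 0.1314]
eef_rot: [-179.8, -0.1, 100.1]
force: [-7.1, -0.2, 4.5]
grip_width: -0.0
finger_force: 3.6
time: 14.95
tcp_pos: [0.5472, 0.0728, 0.1314]
eef_rot: [-179.8, -0.1, 98.9]
force: [-6.7, -1.3, 5.1]
grip_width: 0.0001
finger_force: 3.5
```

```bash
python3 -m crank '[{"xyz":[0.0007,0.0002,0],"roll":-0.3,"grip":0},{"xyz":[0.0007,0.0002,0],"roll":-0.3,"grip":0}]'
python3 -m crank '[{"xyz":[0.0006,0.0001,0],"roll":-0.2,"grip":0},{"xyz":[0.0004,0.0001,0],"roll":0,"grip":0}]'
```

```text
time: 15.12
tcp_pos: [0.5484, 0.0732, 0.1314]
eef_rot: [-179.8, -0.1, 98.2]
force: [-8.3, -0.2, 4.9]
grip_width: -0.0002
finger_force: 3.8
time: 15.28
tcp_pos: [0.5494, 0.0734, 0.1314]
eef_rot: [-179.8, -0.1, 98.0]
force: [-7.1, -0.5, 4.4]
grip_width: 0.0003
finger_force: 3.9
```

```bash
python3 -m crank '[{"xyz":[0.0006,0.0001,0],"roll":0,"grip":0},{"xyz":[0.0006,0.0001,0],"roll":0,"grip":0}]'
python3 -m crank '[{"xyz":[0.0005,0.0001,0],"roll":0,"grip":0},{"xyz":[0.0005,0.0001,0],"roll":0,"grip":0}]'
```

```text
time: 15.45
tcp_pos: [0.5498, 0.0735, 0.1313]
eef_rot: [-179.7, -0.1, 98.1]
force: [-11.0, -0.9, 6.7]
grip_width: -0.0002
finger_force: 5.6
time: 15.62
tcp_pos: [0.5498, 0.0735, 0.1313]
eef_rot: [-179.5, -0.1, 98.1]
force: [-13.3, -1.3, 8.6]
grip_width: -0.0003
finger_force: 7.0
```

The lever is on its stop: the TCP stalls at x = 0.5498 and the force has risen to 13 N. I'll hold for a bit over one second, take one check picture, then ease back.

```bash
python3 -m crank '[{"xyz":[0,0,0],"grip":0,"roll":0},{"xyz":[0,0,0],"grip":0,"roll":0},{"xyz":[0,0,0],"grip":0,"roll":0},{"xyz":[0,0,0],"grip":0,"roll":0},{"xyz":[0,0,0],"grip":0,"roll":0}]'
python3 -m crank '[{"xyz":[0,0,0],"grip":0,"roll":0},{"xyz":[0,0,0],"grip":0,"roll":0},{"xyz":[0,0,0],"grip":0,"roll":0},{"xyz":[0,0,0],"grip":0,"roll":0},{"xyz":[0,0,0],"grip":0,"roll":0}]' >/dev/null
python3 -m crank '[{"xyz":[0,0,0],"grip":0,"roll":0},{"xyz":[0,0,0],"grip":0,"roll":0},{"xyz":[0,0,0],"grip":0,"roll":0},{"xyz":[0,0,0],"grip":0,"roll":0}]'
python3 - <<'E'
from h import *
c=vision.camera("scene"); cv2.imwrite("pics/c4.png",cv2.resize(c["color"][160:235,280:370],None,fx=8,fy=8,interpolation=cv2.INTER_CUBIC))
E
```

```text
time: 16.03
tcp_pos: [0.5498, 0.0735, 0.1314]
eef_rot: [-179.5, -0.1, 98.1]
force: [-14.0, -1.6, 8.0]
grip_width: 0.0001
finger_force: 6.5
time: 16.78
tcp_pos: [0.5498, 0.0735, 0.1313]
eef_rot: [-179.5, -0.1, 98.1]
force: [-13.0, -1.9, 7.6]
grip_width: 0.0
finger_force: 6.5
```

View pics/c4.png

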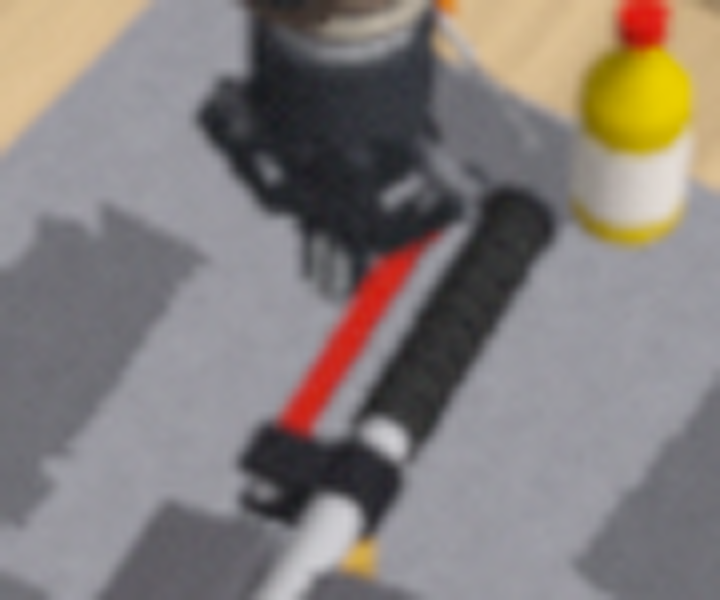

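The blade lies parallel to the grip with a clear gap (blade about (350,330), grip edge about (400,330)), and the gripper is off the grip. Easing back along the same arc.

```bash
python3 -m crank '[{"xyz":[-0.0008,-0.0002,0],"roll":0,"grip":0},{"xyz":[-0.0012,-0.0002,0],"roll":0,"grip":0},{"xyz":[-0.0014,-0.0003,0],"roll":0.5,"grip":0},{"xyz":[-0.0014,-0.0004,0],"roll":0.8,"grip":0},{"xyz":[-0.0014,-0.0005,0],"roll":0.8,"grip":0}]'
python3 -m crank '[{"xyz":[-0.0014,-0.0005,0],"roll":0.8,"grip":0},{"xyz":[-0.0014,-0.0005,0],"roll":0.8,"grip":0},{"xyz":[-0.0014,-0.0005,0],"roll":0.8,"grip":0},{"xyz":[-0.0014,-0.0006,0],"roll":0.8,"grip":0},{"xyz":[-0.0014,-0.0006,0],"roll":0.8,"grip":0}]'
python3 -m crank '[{"xyz":[-0.0014,-0.0007,0],"roll":0.8,"grip":0},{"xyz":[-0.0014,-0.0007,0],"roll":0.8,"grip":0},{"xyz":[-0.0014,-0.0007,0],"roll":0.8,"grip":0},{"xyz":[-0.0014,-0.0008,0],"roll":0.8,"grip":0},{"xyz":[-0.0014,-0.0008,0],"roll":0.9,"grip":0}]'
python3 -m crank '[{"xyz":[-0.0014,-0.0008,0],"roll":0.9,"grip":0},{"xyz":[-0.0014,-0.0008,0],"roll":0.9,"grip":0},{"xyz":[-0.0014,-0.0009,0],"roll":0.9,"grip":0},{"xyz":[-0.0013,-0.0009,0],"roll":0.9,"grip":0},{"xyz":[-0.0012,-0.0008,0],"roll":0.9,"grip":0}]'
```

```text
time: 17.25
tcp_pos: [0.5455, 0.072, 0.1314]
eef_rot: [-179.8, -0.1, 100.2]
force: [-6.0, 0.5, 3.0]
grip_width: -0.0004
finger_force: 3.4
time: 17.67
tcp_pos: [0.5388, 0.0692, 0.1314]
eef_rot: [-179.9, -0.1, 104.2]
force: [-5.9, -0.6, 3.0]
grip_width: -0.0001
finger_force: 3.0
time: 18.08
tcp_pos: [0.532, 0.0657, 0.1314]
eef_rot: [-179.9, -0.1, 108.3]
force: [-4.6, -0.2, 3.7]
grip_width: 0.0002
finger_force: 2.6
time: 18.5
tcp_pos: [0.5254, 0.0617, 0.1314]
eef_rot: [-180.0, -0.1, 112.8]
force: [-4.4, 0.5, 3.4]
grip_width: -0.0001
finger_force: 2.2
```

Contact has held throughout. A slow finish to the rest position, then clear.

```bash
python3 -m crank '[{"xyz":[-0.001,-0.0007,0],"roll":0.7,"grip":0},{"xyz":[-0.001,-0.0006,0],"roll":0.7,"grip":0},{"xyz":[-0.001,-0.0006,0],"roll":0.7,"grip":0},{"xyz":[-0.001,-0.0006,0],"roll":0.6,"grip":0},{"xyz":[-0.001,-0.0006,0],"roll":0.6,"grip":0}]'
python3 -m crank '[{"xyz":[-0.0007,-0.0004,0],"roll":0,"grip":0},{"xyz":[-0.0007,-0.0004,0],"roll":0,"grip":0},{"xyz":[-0.0007,-0.0004,0],"roll":0,"grip":0},{"xyz":[-0.0007,-0.0004,0],"roll":0,"grip":0},{"xyz":[-0.0007,-0.0004,0],"roll":0,"grip":0}]'
python3 -m crank '[{"xyz":[-0.001,-0.0005,0],"roll":0,"grip":0},{"xyz":[-0.003,-0.0015,0],"roll":0,"grip":0},{"xyz":[-0.01,-0.005,0],"roll":0,"grip":0},{"xyz":[-0.015,-0.007,0],"roll":0,"grip":0},{"xyz":[-0.015,-0.007,0],"roll":0,"grip":0}]'
python3 -m crank '[{"xyz":[0,0,0.03],"roll":0,"grip":0},{"xyz":[0,0,0.035],"roll":0,"grip":0},{"xyz":[0,0,0.035],"roll":0,"grip":0},{"xyz":[0,0,0],"roll":0,"grip":0},{"xyz":[0,0,0],"roll":0,"grip":0}]'
python3 - <<'E'
from h import *
c=vision.camera("scene"); cv2.imwrite("pics/c5.png",cv2.resize(c["color"][130:240,250:390],None,fx=4.4,fy=4.4,interpolation=cv2.INTER_NEAREST))
E
```

```text
time: 18.92
tcp_pos: [0.5206, 0.0579, 0.1313]
eef_rot: [-180.0, -0.0, 116.2]
force: [-5.5, 0.9, 2.3]
grip_width: 0.0002
finger_force: 1.9
time: 19.33
tcp_pos: [0.5184, 0.0554, 0.1321]
eef_rot: [179.9, 0.1, 116.1]
force: [-0.0, 0.4, -0.6]
grip_width: -0.0001
finger_force: 0.0
time: 19.75
tcp_pos: [0.4724, 0.0343, 0.1314]
eef_rot: [-180.0, 0.0, 116.1]
force: [1.2, 0.0, -0.4]
grip_width: -0.0005
finger_force: 0.0
time: 20.17
tcp_pos: [0.4744, 0.0342, 0.2345]
eef_rot: [179.7, 0.2, 116.1]
force: [-0.3, 0.4, -0.0]
grip_width: 0.0001
finger_force: 0.0
```

View pics/c5.png

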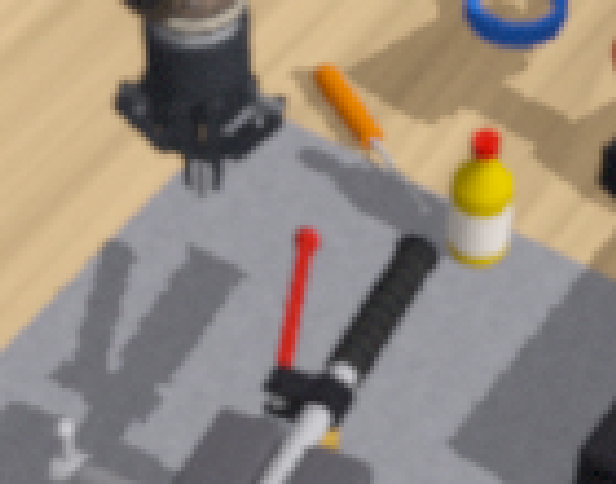

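The lever is back at rest (ball at crop (307,240), as before), the bottle and screwdriver haven't moved, and the gripper is clear. Handing in.

```bash
python3 -c "
from station import ctrl
print(ctrl.hand_in())"
```

```text
the job is handed in; nothing more can be done
None
```

The lever stops short of the bar: I pressed it to its stop with the back of a finger (about 13 N along the push, 15–16 N in all), held it there for over a second, eased it back to rest and moved clear. Before that I made one partial press, eased back the same way because I misjudged where the gripper was touching, and the job was handed in at about 20 s.

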